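# Move the magnet to the green folding hook

## Task

On the hook board, swing out the folded green hook until it points straight out from the board, then move the red horseshoe magnet from the yellow hook over to the green one and leave it hanging there, astride the arm. Finally fold the emptied yellow hook flat against the board again, as it would otherwise be in the way.

Things in the scene. Friction and masses are not known exactly. Their poses are not given: they have to be found in the camera images.
- board: Fixed grey hook board, 16 x 500, top edge 150 high, on a wooden base. Origin on the table under the panel's middle; -x its front, y along it, z up. Yellow, green, blue hooks in any order, 160 apart: 10 mm arms, axis 150 above the table, on upright hinges 28 in front of the origin. Folded = pointing to board +y, out = to board -x, stops at both. Arms stay where left (0.5 N to move). Blue: unused.
- green_knob (a point): Middle of the round upright knob (16 mm diameter) at the end of the green arm, 95 mm from its hinge axis. This point lies 172 mm above the table, 22 above the arm's axis; the knob's top is at 188, clear of the board's top edge and free to pinch or push from any side. x points along the arm away from the hinge, z up. Folded, or within 7 degrees of it, at the start.
- yellow_knob (a point): The same point of the yellow hook, same sizes and axes. At the start this hook is swung out and carries the magnet.
- magnet_mid (a point): Centre of the red horseshoe magnet with steel ends, 0.2 kg: rigid inverted U, 56 wide (its y) x 18 deep (x) x 68 high, bar 12, gap 32, open below. Hangs astride the arm (along its x), 50 to 65 mm inward of the knob, this point 17 mm below the arm's axis. Grip from above across the 56 mm, a finger either side of the arm. It must rise 60 mm to clear an arm, 95 to clear a knob.
Not all that is in view belongs to the job. Of the things that look like the part that bears magnet_mid, the middle-sized one is meant.

How it is judged:
On the way, in this order (a step that is already met when the one before it is completed fails the run):
1. the green hook is swung out (angle between the x axis of green_knob and the x axis of board, either way round below 0.26 rad), for 0.2 s.
2. the magnet hangs astride the green hook's arm (x of magnet_mid in the frame of green_knob between -0.095 and -0.01 m and y of magnet_mid in the frame of green_knob between -0.02 and 0.02 m and z of magnet_mid in the frame of green_knob between -0.05 and -0.028 m), for 0.3 s.
At the end, for the whole second after the job is handed in: The green hook points out from the board within 15 degrees; the red magnet hangs astride its arm, between hinge and knob, its middle within 20 mm to either side of the arm and about 17 mm (6 to 28) below the arm's axis; the yellow hook is folded along the board within 12 degrees (all of step 2 and angle between the x axis of green_knob and the x axis of board, either way round below 0.26 rad and angle between the x axis of yellow_knob and the y axis of board, either way round below 0.21 rad); the robot touches nothing.
It also fails if it takes over 69 s, if anything falls off the work surface, if the arm or the gripper's body presses on something with over 40 N, if the wrist force passes 120 N, or if a joint passes its speed limit or range.

## Robot

A 6-joint arm with a two-finger parallel gripper is mounted at the origin on a cart in front of the work surface, level with it; the furniture and walls round the work are solid. World frame = base frame: x ahead of the robot, y to its left, z up, the work surface at z = 0. Lengths are in m, angles in rad, forces in N, time in s.
With the tool pointing down it reaches from about 0.325 to 0.775 m from the base axis. Payload 5.5 kg.
Tool frame: the origin (TCP) lies midway between the tips of the shut fingers; the grasp point (between the pads) lies 19 mm behind it (arm.grasp_offset is the z of the grasp point in the tool frame, in m); z points along the fingers, y is the line along which they close (so a half turn about z gives the same grasp; the last joint's range is limited). The gripper opens to 88 mm and grips with 3 to 60 N. Pads are 20 mm wide; open, the fingers measure 115 mm over their backs; the gripper's body (75 mm by 178 mm) begins 61 mm behind the grasp point.
Start: joints at [1.283, 0.091, 1.231, -0, 1.82, -0.057], TCP at [0.137, 0.584, 0.223] pointing down, gripper open.
Joint ranges: [-2.87, 2.87], [-0.86, 2.18], [0.17, 2.46], [-1.51, 4.65], [0.06, 2.69], [-2.65, 2.65]. Speed limits (rad/s): [2.57, 2.57, 3.01, 3.14, 3.14, 3.14].

## Interface

Orientations are given as [roll, pitch, yaw] about the fixed x, y, z axes, in that order (R = Rz(yaw) Ry(pitch) Rx(roll)).
In Python, from workcell import telemetry, imaging, arm, spotter gives the robot as it stands.
- The arm moves only by the tool arm_command, never from a script. Its arguments are lists of equal length, an entry for each row: "slide": the shift along the world's x, y, z as a fraction of full scale, a list of three; "roll": the turn about the world's z as a fraction of full scale. A call has 1 to 12 rows; each row is the pose to reach, as a shift and turn from the pose commanded when the call began; what a row does not reach only later rows make up. Full scale, the value 1, is 0.1 m for a shift and 90 degrees for a turn. A row lasts 1/10 s, in which the tool goes at most 50 mm and 8.59 degrees, less where a joint would pass 70% of its speed; a pose out of reach is approached as far as the arm can. A call with a number of a shift or a turn outside -1 to 1 is refused whole. A call with a gripper value outside its range is refused whole. "fingers" is the gripper's target within -1 to 1 (fully open at 1, half-way at 0, shut at -1), set as the call begins (left out, the last holds). The fingers move at their own pace and stop on an object; "squeeze" is the grip in N (left out, the last holds). Time passes only in rows, so rows that repeat a pose let the fingers close. It gives the time, the measured TCP pose, the force, the opening and the grip force at its end, in the units of the state.
- telemetry.get_state(): the state, without advancing time (a new reading comes with each control period).
- imaging.capture(name): name is "scene" or "top" or "wrist"; returns a dict with "image" (384x512x3 uint8, red, green, blue), "z_map" (384x512 float32, m along the optical axis (not along the pixel's ray), 0 where there is no reading), "K" (3x3 intrinsics, pixels), "dist_coeffs" ([k1, k2, p1, p2, k3] as OpenCV has them; the pictures are not rectified), "extrinsics" (4x4, takes a point from camera to world coordinates). Camera axes: x right, y down, z forward; pixel columns grow to the right and rows downward; lengths in m; the calibration is good to about 2 mm. A picture is of the moment at which its call begins.
- arm.finish_job(): hands the job in; it is judged then, once.
Trained networks look in the newest picture that a camera, given by its name, has taken for a name from the list of things; names that differ only in an ending like _2 or _b are one class to them, and where a whole thing is asked for, a point or a joint stands for the part that bears it (a point fixed in the world has none). Each returns a list of dicts, best first, with "conf" (0 to 1); they miss things now and then, are a little off and sometimes report something else, mostly with a low value. They report only what shows in the picture. A call takes as long as a camera call. They do not tell look-alikes from the thing itself.
- spotter.spot_in(label, camera): "xy" ([column, row] in pixels, amid what is visible of it).
- spotter.pinpoint(label, camera): "xy" ([column, row] in pixels: a listed point, or the origin of a listed thing).
The state is a dict: "clock": time; "joints": joint angles; "qvel": joint speeds; "joint_efforts": joint torques, N m; "tool_pos": TCP position; "tcp_rot": TCP orientation; "contact_force": force on the tool from outside, world axes, zero at the start; "ft_torque": the same for the moment, N m; "gripper_width": finger opening in m; "grasp_force": force on a finger pad.
Only numpy, scipy, OpenCV 4.12 (cv2) and the standard library are available. Lean on these libraries where they do the work, as an engineer would, in place of code of your own. Each camera call takes 0.05 s, during which the arm holds its last target. There are 200 camera calls.

## Working session

There is one attempt and no reset: what is moved stays moved. The work goes in short steps, Python scripts to look and compute and a tool call to move; the robot and the scene stay as the last step left them, time stands still between calls to the robot, and variables do not carry over. Pictures are saved under pics/ and viewed, at most 10 in all, crops included, and the job is handed in when it is done.

Besides the shell and the picture viewer there is one more tool, called after ">>>" by a JSON object that holds its "api" and its "payload", one argument or row to a line. arm_command: Moves the arm, as the interface text tells. Its arguments: {"type":"object","properties":{"slide":{"type":"array"},"roll":{"type":"array"},"fingers":{"type":"number"},"squeeze":{"type":"number"}},"required":["slide","roll"]}

```bash
mkdir -p pics; cat > h.py <<'E'
import numpy as np, cv2
from workcell import telemetry, imaging, arm, spotter
def snap(c,f):
    d=imaging.capture(c); np.savez('pics/'+f+'.npz',**{k:np.array(v) for k,v in d.items()})
    cv2.imwrite('pics/'+f+'.png',d['image'][:,:,::-1]); return d
def ray(d,xy):
    u=cv2.undistortPoints(np.array([[xy]],float),np.array(d['K']),np.array(d['dist_coeffs']))[0,0]
    return np.array([u[0],u[1],1.])
def atz(d,xy,z):
    E=np.array(d['extrinsics']); r=E[:3,:3]@ray(d,xy); o=E[:3,3]; return o+r*(z-o[2])/r[2]
def dep(d,xy):
    E=np.array(d['extrinsics']); c,r=int(round(xy[0])),int(round(xy[1]))
    w=d['z_map'][r-1:r+2,c-1:c+2]; w=w[w>0]
    return E[:3,:3]@(ray(d,xy)*np.median(w))+E[:3,3] if len(w) else None
E
python3 - <<'E'
from h import *
np.set_printoptions(precision=3,suppress=True)
a=[]
for c in ['scene','top']:
    d=snap(c,c+'1'); a.append(d['image'])
    for l in ['board','green_knob','yellow_knob','magnet_mid']:
        for f in (spotter.pinpoint,spotter.spot_in):
            for r in f(l,c)[:4]: print(c,l,f.__name__,np.round(r['xy'],1),round(r['conf'],2),dep(d,r['xy']),atz(d,r['xy'],{'board':0,'magnet_mid':.133}.get(l,.172)))
cv2.imwrite('pics/both.png',np.vstack(a)[:,:,::-1] if 0 else cv2.resize(np.hstack(a),(800,300))[:,:,::-1])
s=telemetry.get_state();print(s)
E
```

```text
scene board call [271.  240.7] 0.66 [ 0.559 -0.06   0.021] [ 0.589 -0.044  0.   ]
scene board call [279.9 225.9] 0.9 [ 0.584 -0.074  0.058] [ 0.678 -0.027  0.   ]
scene green_knob call [308.  198.6] 0.85 [ 0.553 -0.167  0.173] [ 0.555 -0.166  0.172]
scene green_knob call [280.5 212.1] 0.46 [ 0.584 -0.076  0.101] [ 0.459 -0.139  0.172]
scene green_knob call [317.8 207.1] 0.51 [ 0.558 -0.192  0.153] [ 0.523 -0.205  0.172]
scene yellow_knob call [269.1 205.6] 0.54 [ 0.464 -0.107  0.179] [ 0.477 -0.1    0.172]
scene yellow_knob call [270.9 207.5] 0.64 [ 0.466 -0.11   0.174] [ 0.47  -0.108  0.172]
scene magnet_mid call [276.2 211.5] 0.76 [ 0.584 -0.063  0.099] [ 0.526 -0.094  0.133]
scene magnet_mid call [238.5 188.2] 0.7 [0.577 0.05  0.148] [0.606 0.069 0.133]
scene magnet_mid call [284.  210.8] 0.79 [ 0.522 -0.117  0.142] [ 0.538 -0.109  0.133]
scene magnet_mid call [246.2 246. ] 0.72 [ 0.468 -0.037  0.047] [ 0.349 -0.112  0.133]
scene magnet_mid call [239.2 178.4] 0.55 [0.757 0.164 0.09 ] [0.669 0.107 0.133]
top board call [275.1 204.9] 0.63 [ 0.58  -0.04   0.061] [ 0.592 -0.044  0.   
[... 763 characters left out ...]
id call [194.4 141.9] 0.89 [0.761 0.177 0.099] [0.749 0.172 0.133]
top magnet_mid call [302.9 220.8] 0.78 [ 0.517 -0.102  0.156] [ 0.521 -0.105  0.133]
top magnet_mid call [268.8 242.9] 0.54 [ 0.477 -0.018  0.049] [ 0.468 -0.014  0.133]
{'clock': 0.9, 'joints': array([ 1.283,  0.091,  1.231, -0.   ,  1.82 , -0.057]), 'qvel': array([ 0.   ,  0.001, -0.   ,  0.001,  0.   , -0.   ]), 'joint_efforts': array([  0.   , -44.622, -40.649,   0.07 ,   0.02 ,  -0.   ]), 'tool_pos': array([0.137, 0.584, 0.223]), 'tcp_rot': array([3.142, 0.   , 2.911]), 'contact_force': array([-0.439,  0.65 , -1.145]), 'ft_torque': array([ 0.061,  0.044, -0.022]), 'grasp_force': 0.0, 'gripper_width': 0.08786857852881436}
```

View pics/scene1.png

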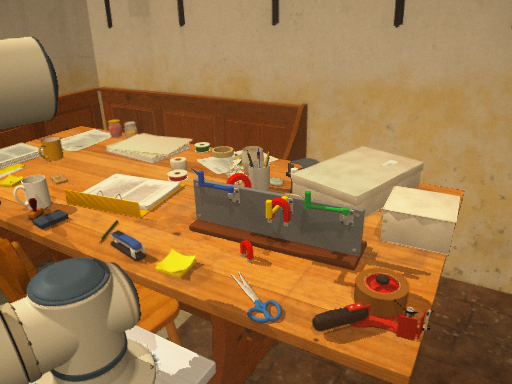

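View pics/top1.png

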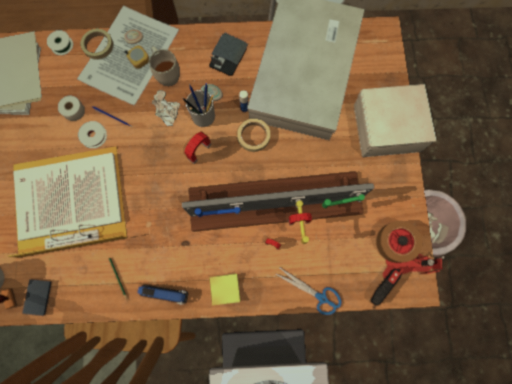

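Three red horseshoes appear:
- A large one behind the board: scene (239,180), top (197,146).
- One on the yellow hook: scene (283,210), top (301,218).
- A small one on the table: scene (246,248), top (273,242).

The one on the yellow hook is middle-sized and hangs on the yellow arm, so it fits. I'll confirm it in a crop and measure the geometry.

```bash
python3 - <<'E'
from h import *
np.set_printoptions(precision=4,suppress=True)
S=cv2.imread('pics/scene1.png')[160:280,180:380];T=cv2.imread('pics/top1.png')[120:265,170:400]
cv2.imwrite('pics/crop.png',np.hstack([cv2.resize(S,(400,300),interpolation=2),cv2.resize(T,(400,300),interpolation=2)]))
for c in ['top','scene']:
    d=np.load(f'pics/{c}1.npz'); im=d['image'];hsv=cv2.cvtColor(im,cv2.COLOR_RGB2HSV)
    v,u=np.mgrid[:384,:512]
    n=cv2.undistortPoints(np.stack([u,v],-1).reshape(-1,1,2).astype(float),d['K'],d['dist_coeffs'])[:,0]
    P=np.c_[n,np.ones(len(n))]*d['z_map'].reshape(-1,1); E=d['extrinsics']; P=(P@E[:3,:3].T+E[:3,3]).reshape(384,512,3)
    box=(P[...,0]>.4)&(P[...,0]<.7)&(P[...,1]>-.33)&(P[...,1]<.25)&(d['z_map']>0)
    H,Sa,V=[hsv[...,i].astype(int) for i in range(3)]
    m={'y':(H>22)&(H<35)&(Sa>150),'g':(H>45)&(H<80)&(Sa>120),'b':(H>105)&(H<125)&(Sa>120),'r':((H<4)|(H>175))&(Sa>170)&(V>100),'grey':(Sa<60)}
    for k,mm in m.items():
        zlo=.135 if k=='grey' else .14
        q=P[mm&box&(P[...,2]>zlo)&(P[...,2]<.2)]
        if len(q)<4: print(c,k,len(q)); continue
        l=cv2.fitLine(q[:,:2].astype(np.float32),cv2.DIST_HUBER,0,.002,.001).ravel()
        if l[1]<0:l[:2]*=-1
        t=(q[:,:2]-l[2:])@l[:2]; hi=q[q[:,2]>.172]
        print(c,k,len(q),'dir',l[:2],'ang',np.degrees(np.arctan2(l[1],l[0])),'ends',l[2:]+l[:2]*t.min(),l[2:]+l[:2]*t.max(),'z',q[:,2].max(),'knob',len(hi),hi.mean(0) if len(hi) else '', q.mean(0))
E
```

```text
top y 128 dir [0.9988 0.0494] ang 2.830389 ends [ 0.4605 -0.1006] [ 0.568  -0.0952] z 0.1907294147079358 knob 34 [ 0.4675 -0.1005  0.1866] [ 0.5118 -0.098   0.1634]
top g 174 dir [-0.1719  0.9851] ang 99.89763 ends [ 0.5736 -0.2639] [ 0.5545 -0.1546] z 0.19131173184641914 knob 38 [ 0.5559 -0.1612  0.1859] [ 0.563  -0.2032  0.162 ]
top b 177 dir [-0.0641  0.9979] ang 93.67708 ends [0.5541 0.0571] [0.5471 0.1653] z 0.19253407186733573 knob 40 [0.5474 0.1576 0.186 ] [0.5503 0.1158 0.1623]
top r 143 dir [-0.0792  0.9969] ang 94.539795 ends [ 0.5286 -0.1224] [ 0.5245 -0.0705] z 0.17203663574799732 knob 1 [ 0.5296 -0.0965  0.172 ] [ 0.5264 -0.0943  0.1615]
top grey 1352 dir [-0.0571  0.9984] ang 93.27443 ends [ 0.5992 -0.2893] [0.5711 0.2006] z 0.15524845458235614 knob 0  [ 0.5852 -0.0457  0.1483]
scene y 54 dir [0.9987 0.051 ] ang 2.925154 ends [ 0.4602 -0.1033] [ 0.5884 -0.0967] z 0.19073414162937363 knob 18 [ 0.4667 -0.1033  0.1889] [ 0.503  -0.1009  0.1679]
scene g 279 dir [-0.1789  0.9839] ang 100.30368 ends [ 0.5722 -0.2649] [ 0.551  -0.1481] z 0.1903275396038573 knob 49 [ 0.5537 -0.1653  0.1825] [ 0.5608 -0.2006  0.1595]
scene b 165 dir [-0.0653  0.9979] ang 93.74348 ends [0.5514 0.0532] [0.5443 0.1617] z 0.19065055370493905 knob 32 [0.5454 0.155  0.1827] [0.5478 0.1161 0.1607]
scene r 141 dir [-0.1134  0.9936] ang 96.51001 ends [ 0.5239 -0.1283] [ 0.5186 -0.0818] z 0.1695195019192154 knob 0  [ 0.5234 -0.1097  0.1582]
scene grey 40 dir [-0.1    0.995] ang 95.73713 ends [ 0.6056 -0.2708] [0.5598 0.1851] z 0.18868977653764746 knob 5 [0.5493 0.1555 0.1795] [0.5691 0.0786 0.1524]
```

View pics/crop.png

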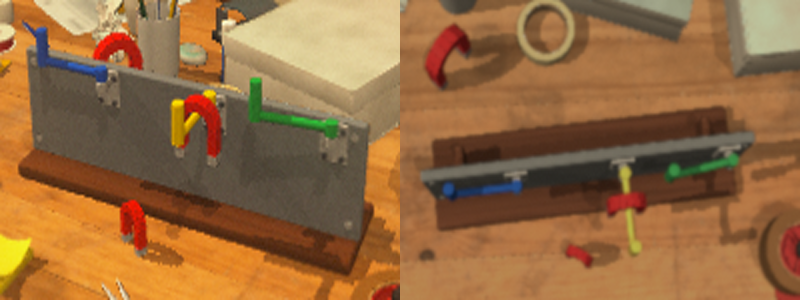

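The crop confirms it: the red magnet astride the yellow hook (crop ~(205,120), right ~(627,203)) is mid-sized, with a larger one behind the board and a smaller one on the table. Measurements agree with the given sizes: board yaw is about 3.3°, the green hinge is at about (0.570, -0.256), and the green arm is about 5.6° off folded.

I'm heading to the green knob now.

>>> {"api": "arm_command", "payload": {
  "slide": [
    [0.52, -0.93, 0.4],
    [0.52, -0.93, 0.4],
    [0.52, -0.93, 0.4],
    [0.52, -0.93, 0.4]
  ],
  "roll": [-0.095, -0.095, -0.095, -0.095],
  "fingers": 0.1,
  "squeeze": 8
}}

```text
clock: 1.3
tool_pos: [0.1903, 0.4905, 0.2646]
tcp_rot: [3.138, 0.0, 2.759]
contact_force: [0.5, -0.6, -0.5]
gripper_width: 0.0594
grasp_force: 0.0
```

>>> {"api": "arm_command", "payload": {
  "slide": [
    [0.52, -0.93, 0],
    [0.52, -0.93, 0],
    [0.52, -0.93, 0]
  ],
  "roll": [-0.095, -0.095, -0.095]
}}

```text
clock: 1.6
tool_pos: [0.2425, 0.3962, 0.262]
tcp_rot: [-3.141, 0.001, 2.61]
contact_force: [-0.7, -0.0, -0.2]
gripper_width: 0.0484
grasp_force: 0.0
```

>>> {"api": "arm_command", "payload": {
  "slide": [
    [0.52, -0.93, 0],
    [0.52, -0.93, 0],
    [0.52, -0.93, 0]
  ],
  "roll": [-0.095, -0.095, -0.095]
}}

```text
clock: 1.9
tool_pos: [0.2948, 0.3032, 0.2621]
tcp_rot: [-3.141, 0.001, 2.46]
contact_force: [0.8, 0.1, 0.7]
gripper_width: 0.0487
grasp_force: 0.0
```

>>> {"api": "arm_command", "payload": {
  "slide": [
    [0.52, -0.93, 0],
    [0.52, -0.93, 0],
    [0.52, -0.93, 0]
  ],
  "roll": [-0.095, -0.095, -0.095]
}}

```text
clock: 2.2
tool_pos: [0.3469, 0.2102, 0.2619]
tcp_rot: [-3.141, 0.0, 2.31]
contact_force: [-0.5, 0.3, -0.3]
gripper_width: 0.0483
grasp_force: 0.0
```

>>> {"api": "arm_command", "payload": {
  "slide": [
    [0.52, -0.93, 0],
    [0.52, -0.93, 0],
    [0.52, -0.93, 0]
  ],
  "roll": [-0.095, -0.095, -0.095]
}}

```text
clock: 2.5
tool_pos: [0.3989, 0.1173, 0.2615]
tcp_rot: [-3.14, -0.0, 2.161]
contact_force: [0.4, 0.1, -0.6]
gripper_width: 0.0485
grasp_force: 0.0
```

>>> {"api": "arm_command", "payload": {
  "slide": [
    [0.52, -0.93, 0],
    [0.52, -0.93, 0],
    [0.52, -0.93, 0]
  ],
  "roll": [-0.095, -0.095, -0.095]
}}

```text
clock: 2.8
tool_pos: [0.4509, 0.0248, 0.2611]
tcp_rot: [-3.14, -0.001, 2.013]
contact_force: [-0.3, 0.5, -0.7]
gripper_width: 0.0487
grasp_force: 0.0
```

>>> {"api": "arm_command", "payload": {
  "slide": [
    [0.52, -0.93, 0],
    [0.52, -0.93, 0],
    [0.52, -0.93, 0]
  ],
  "roll": [-0.095, -0.095, -0.095]
}}

```text
clock: 3.1
tool_pos: [0.503, -0.0678, 0.2606]
tcp_rot: [-3.139, -0.001, 1.865]
contact_force: [0.4, 1.2, 0.2]
gripper_width: 0.0483
grasp_force: 0.0
```

>>> {"api": "arm_command", "payload": {
  "slide": [
    [0.52, -0.93, 0],
    [0.52, -0.93, 0],
    [0.52, -0.93, 0],
    [0.52, -0.93, 0]
  ],
  "roll": [-0.095, -0.095, -0.095, -0.095]
}}

```text
clock: 3.5
tool_pos: [0.554, -0.1582, 0.2612]
tcp_rot: [-3.14, -0.002, 1.718]
contact_force: [-1.4, 0.9, 0.5]
gripper_width: 0.0479
grasp_force: 0.0
```

>>> {"api": "arm_command", "payload": {
  "slide": [
    [0.02, -0.03, -0.3],
    [0.02, -0.03, -0.6],
    [0.02, -0.03, -0.8],
    [0.02, -0.03, -0.96],
    [0.02, -0.03, -0.96]
  ],
  "roll": [0, 0, 0, 0, 0]
}}

```text
clock: 4.0
tool_pos: [0.5543, -0.1604, 0.1646]
tcp_rot: [-3.139, -0.002, 1.719]
contact_force: [-0.2, -0.1, -0.9]
gripper_width: 0.0486
grasp_force: 0.0
```

>>> {"api": "arm_command", "payload": {
  "slide": [
    [0, 0, 0],
    [0, 0, 0],
    [0, 0, 0],
    [0, 0, 0],
    [0, 0, 0],
    [0, 0, 0],
    [0, 0, 0],
    [0, 0, 0]
  ],
  "roll": [0, 0, 0, 0, 0, 0, 0, 0],
  "fingers": -1,
  "squeeze": 5
}}

```text
clock: 4.8
tool_pos: [0.5556, -0.1631, 0.1674]
tcp_rot: [3.14, 0.001, 1.717]
contact_force: [0.3, 0.1, 5.5]
gripper_width: 0.0154
grasp_force: 5.0
```

>>> {"api": "arm_command", "payload": {
  "slide": [
    [-0.112, -0.025, 0.02],
    [-0.219, -0.062, 0.02],
    [-0.322, -0.113, 0.02],
    [-0.418, -0.176, 0.02],
    [-0.505, -0.251, 0.02],
    [-0.582, -0.334, 0.02],
    [-0.649, -0.427, 0.02],
    [-0.704, -0.527, 0.02],
    [-0.747, -0.632, 0.02],
    [-0.776, -0.743, 0.02],
    [-0.792, -0.857, 0.02],
    [-0.794, -0.97, 0.02]
  ],
  "roll": [0.077, 0.155, 0.232, 0.31, 0.387, 0.464, 0.542, 0.619, 0.697, 0.774, 0.851, 0.929]
}}

```text
clock: 6.0
tool_pos: [0.4766, -0.2601, 0.1678]
tcp_rot: [3.141, 0.002, -3.102]
contact_force: [7.2, 0.5, -1.6]
gripper_width: 0.0156
grasp_force: 5.0
```

>>> {"api": "arm_command", "payload": {
  "slide": [
    [0, 0, 0],
    [0, 0, 0],
    [0, 0, 0]
  ],
  "roll": [0, 0, 0]
}}

```text
clock: 6.3
tool_pos: [0.4764, -0.2598, 0.1679]
tcp_rot: [3.141, 0.001, -3.107]
contact_force: [4.3, -1.1, -2.0]
gripper_width: 0.0159
grasp_force: 5.0
```

>>> {"api": "arm_command", "payload": {
  "slide": [
    [0, 0, 0],
    [0, 0, 0],
    [0, 0, 0],
    [0, 0, 0]
  ],
  "roll": [0, 0, 0, 0],
  "fingers": 0
}}

```text
clock: 6.7
tool_pos: [0.4757, -0.2598, 0.1686]
tcp_rot: [3.142, -0.0, -3.107]
contact_force: [-0.5, 0.3, 0.1]
gripper_width: 0.0424
grasp_force: 0.0
```

>>> {"api": "arm_command", "payload": {
  "slide": [
    [0, 0, 0.4],
    [0, 0, 0.8],
    [0, 0, 1],
    [0, 0, 1]
  ],
  "roll": [0, 0, 0, 0]
}}

```text
clock: 7.1
tool_pos: [0.4766, -0.2604, 0.2728]
tcp_rot: [-3.138, 0.006, -3.107]
contact_force: [-0.5, -0.1, 0.6]
gripper_width: 0.0439
grasp_force: 0.0
```

>>> {"api": "arm_command", "payload": {
  "slide": [
    [0, 0.3, 0.4],
    [0, 0.7, 0.8],
    [0, 1, 1],
    [0, 1, 1],
    [0, 1, 1]
  ],
  "roll": [0, 0, 0, 0, 0],
  "fingers": 1
}}

```text
clock: 7.6
tool_pos: [0.4761, -0.1597, 0.3675]
tcp_rot: [-3.141, -0.001, -3.106]
contact_force: [0.5, 0.7, -0.3]
gripper_width: 0.0804
grasp_force: 0.0
```

```bash
cat > m.py <<'E'
from h import *
import sys
np.set_printoptions(precision=4,suppress=True)
def run(tag,cams=('top','scene')):
  for c in cams:
    snap(c,c+tag)
    d=np.load(f'pics/{c}{tag}.npz'); im=d['image'];hsv=cv2.cvtColor(im,cv2.COLOR_RGB2HSV)
    v,u=np.mgrid[:384,:512]
    n=cv2.undistortPoints(np.stack([u,v],-1).reshape(-1,1,2).astype(float),d['K'],d['dist_coeffs'])[:,0]
    P=np.c_[n,np.ones(len(n))]*d['z_map'].reshape(-1,1); E=d['extrinsics']; P=(P@E[:3,:3].T+E[:3,3]).reshape(384,512,3)
    box=(P[...,0]>.4)&(P[...,0]<.7)&(P[...,1]>-.33)&(P[...,1]<.25)&(d['z_map']>0)
    H,Sa,V=[hsv[...,i].astype(int) for i in range(3)]
    m={'y':(H>22)&(H<35)&(Sa>150),'g':(H>45)&(H<80)&(Sa>120),'r':((H<4)|(H>175))&(Sa>170)&(V>100)}
    for k,mm in m.items():
        q=P[mm&box&(P[...,2]>(.14 if k!='r' else .1))&(P[...,2]<.27)]
        if len(q)<4: print(c,k,len(q)); continue
        l=cv2.fitLine(q[:,:2].astype(np.float32),cv2.DIST_HUBER,0,.002,.001).ravel()
        hi=q[q[:,2]>.172]; t=(q[:,:2]-l[2:])@l[:2]
        print(c,k,len(q),'ang',np.degrees(np.arctan2(l[1],l[0])),'ends',l[2:]+l[:2]*t.min(),l[2:]+l[:2]*t.max(),'z',q[:,2].max(),'knob',len(hi),hi.mean(0) if len(hi) else '','mean',q.mean(0))
if __name__=='__main__': run(sys.argv[1],sys.argv[2:] or ('top','scene'))
E
python3 m.py 2; python3 -c "
from h import *
d=snap('wrist','w2')"
```

```text
top y 123 ang 3.0812411 ends [ 0.4605 -0.1007] [ 0.5682 -0.0949] z 0.1901905083883918 knob 33 [ 0.4674 -0.1006  0.1873] mean [ 0.5113 -0.098   0.1635]
top g 33 ang 77.919624 ends [ 0.4733 -0.2639] [ 0.4759 -0.2516] z 0.19074290179528708 knob 26 [ 0.4747 -0.257   0.1845] mean [ 0.4749 -0.2561  0.1795]
top r 134 ang -85.816055 ends [ 0.5248 -0.0703] [ 0.5281 -0.1155] z 0.1707958625947963 knob 0  mean [ 0.5263 -0.0905  0.1601]
scene y 66 ang 2.2751808 ends [ 0.4599 -0.1027] [ 0.5855 -0.0977] z 0.1905473615553564 knob 27 [ 0.4657 -0.1027  0.1861] mean [ 0.496  -0.1011  0.1688]
scene g 215 ang 1.609505 ends [ 0.4683 -0.2632] [ 0.5876 -0.2598] z 0.1903269686193711 knob 66 [ 0.4746 -0.2622  0.1823] mean [ 0.5008 -0.2613  0.1649]
scene r 194 ang 89.9091 ends [ 0.5226 -0.1291] [ 0.5227 -0.0583] z 0.16939353214590658 knob 0  mean [ 0.524  -0.1128  0.1488]
```

View pics/w2.png

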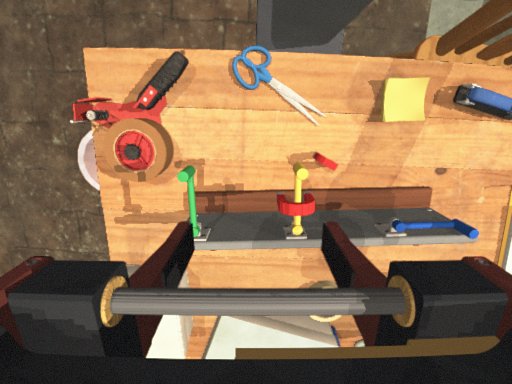

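The wrist view shows the green arm pointing out (knob at (187,175), hinge at (199,232)). The magnet sits astride the yellow arm at (297,206) and the blue hook is folded. Next I'm measuring the magnet from this view.

```bash
python3 - <<'E'
from h import *
np.set_printoptions(precision=4,suppress=True)
d=np.load('pics/w2.npz'); im=d['image'];hsv=cv2.cvtColor(im,cv2.COLOR_RGB2HSV)
H,S,V=[hsv[...,i].astype(int) for i in range(3)]
m=((H<5)|(H>174))&(S>170)&(V>90); m[:185]=0;m[222:]=0;m[:,:265]=0;m[:,330:]=0
v,u=np.where(m); p=np.array([dep(d,(a,b)) for a,b in zip(u,v)])
print(len(p),p.min(0),p.max(0))
t=p[p[:,2]>.160];print(len(t),t.mean(0),t.min(0),t.max(0))
r=cv2.minAreaRect(p[p[:,2]>.13][:,:2].astype(np.float32)*1000);print(r)
for nm,(a,b,c,e) in {'yk':(285,325,160,240),'gk':(170,215,160,240)}.items():
    mm=((H>20)&(H<85)&(S>120)); v,u=np.where(mm); k=(u>a)&(u<b)&(v>c)&(v<e)
    q=np.array([x for x in (dep(d,(i,j)) for i,j in zip(u[k],v[k])) if x is not None]); q=q[q[:,2]>.14]; h=q[q[:,2]>.183]
    print(nm,h.mean(0),len(h)); 
    l=cv2.fitLine(q[:,:2].astype(np.float32),cv2.DIST_HUBER,0,.002,.001).ravel();print(l,np.degrees(np.arctan2(l[1],l[0])))
E
```

```text
580 [ 0.5172 -0.1273  0.0478] [ 0.5815 -0.0568  0.1678]
302 [ 0.527  -0.0999  0.165 ] [ 0.5179 -0.1179  0.1601] [ 0.5373 -0.0808  0.1678]
((527.7366333007812, -99.46261596679688), (18.371198654174805, 55.21915817260742), 2.973417282104492)
yk [ 0.4686 -0.1026  0.1878] 114
[ 0.9976  0.0691  0.5065 -0.1009] 3.9608467
gk [ 0.4764 -0.2517  0.2117] 114
[ 0.9999  0.0173  0.5276 -0.2563] 0.9916151
```

>>> {"api": "arm_command", "payload": {
  "slide": [
    [0.25, 0.3, -0.3],
    [0.5, 0.6, -0.6],
    [0.5, 0.6, -1],
    [0.5, 0.6, -1]
  ],
  "roll": [0.014, 0.014, 0.014, 0.014],
  "fingers": 1
}}

```text
clock: 8.15
tool_pos: [0.5234, -0.0994, 0.2584]
tcp_rot: [3.137, -0.016, -3.085]
contact_force: [-0.1, -0.6, -0.7]
gripper_width: 0.0878
grasp_force: 0.0
```

>>> {"api": "arm_command", "payload": {
  "slide": [
    [0, 0, -0.4],
    [0, 0, -0.7],
    [0, 0, -0.85],
    [0, 0, -0.85],
    [0, 0, -0.85]
  ],
  "roll": [0, 0, 0, 0, 0]
}}

```text
clock: 8.65
tool_pos: [0.5263, -0.1007, 0.1857]
tcp_rot: [-3.141, 0.002, -3.086]
contact_force: [-0.0, 0.3, 0.5]
gripper_width: 0.088
grasp_force: 0.0
```

>>> {"api": "arm_command", "payload": {
  "slide": [
    [0, 0, -0.2],
    [0, 0, -0.4],
    [0, 0, -0.55],
    [0, 0, -0.66],
    [0, 0, -0.66],
    [0, 0, -0.66]
  ],
  "roll": [0, 0, 0, 0, 0, 0]
}}

```text
clock: 9.25
tool_pos: [0.5262, -0.1, 0.1185]
tcp_rot: [-3.141, 0.001, -3.085]
contact_force: [-0.2, 0.7, 0.2]
gripper_width: 0.0882
grasp_force: 0.0
```

>>> {"api": "arm_command", "payload": {
  "slide": [
    [0, 0, 0],
    [0, 0, 0],
    [0, 0, 0],
    [0, 0, 0],
    [0, 0, 0],
    [0, 0, 0],
    [0, 0, 0],
    [0, 0, 0]
  ],
  "roll": [0, 0, 0, 0, 0, 0, 0, 0],
  "fingers": -1,
  "squeeze": 20
}}

```text
clock: 10.05
tool_pos: [0.5259, -0.0999, 0.1178]
tcp_rot: [-3.142, 0.0, -3.085]
contact_force: [-0.3, 0.1, 0.3]
gripper_width: 0.056
grasp_force: 20.0
```

Gripped at 56 mm, as expected for this magnet. Lifting.

>>> {"api": "arm_command", "payload": {
  "slide": [
    [0, 0, 0.15],
    [0, 0, 0.35],
    [0, 0, 0.6],
    [0, 0, 0.8],
    [0, 0, 0.95],
    [0, 0, 0.95],
    [0, 0, 0.95]
  ],
  "roll": [0, 0, 0, 0, 0, 0, 0]
}}

```text
clock: 10.75
tool_pos: [0.5258, -0.0999, 0.2123]
tcp_rot: [3.142, -0.0, -3.085]
contact_force: [0.3, 0.4, -1.9]
gripper_width: 0.056
grasp_force: 20.0
```

```bash
python3 m.py 3; python3 -c "
from h import *
import cv2
im=cv2.imread('pics/scene3.png')[130:280,180:380];cv2.imwrite('pics/c3.png',cv2.resize(im,(600,450)))"
```

```text
top y 78 ang 3.3315277 ends [ 0.4611 -0.1007] [ 0.5174 -0.0974] z 0.1911087243943843 knob 33 [ 0.4677 -0.1004  0.1866] mean [ 0.4846 -0.0993  0.1682]
top g 73 ang -4.8446846 ends [ 0.4704 -0.2556] [ 0.5128 -0.2592] z 0.19219267871158086 knob 36 [ 0.4767 -0.2574  0.1855] mean [ 0.484  -0.257   0.1707]
top r 0
scene y 76 ang 2.8948383 ends [ 0.46   -0.1031] [ 0.5755 -0.0972] z 0.19085583502386055 knob 19 [ 0.4665 -0.1031  0.1885] mean [ 0.5088 -0.1006  0.1652]
scene g 214 ang 1.8982911 ends [ 0.4679 -0.263 ] [ 0.5791 -0.2593] z 0.19065735489499575 knob 64 [ 0.4748 -0.262   0.1824] mean [ 0.5006 -0.2614  0.1649]
scene r 225 ang -86.478714 ends [ 0.518  -0.0749] [ 0.5213 -0.1282] z 0.2624116676344358 knob 225 [ 0.5204 -0.0995  0.2386] mean [ 0.5204 -0.0995  0.2386]
```

View pics/c3.png

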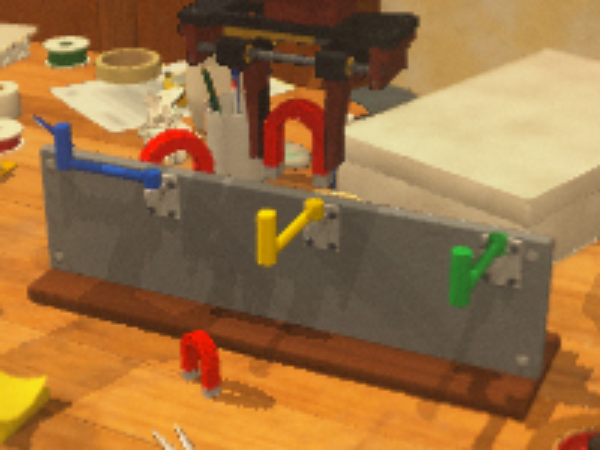

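The magnet is lifted clear in the gripper (crop ~(295,140)). Both the yellow (265,238) and green (460,277) hooks point out. Moving over to green.

>>> {"api": "arm_command", "payload": {
  "slide": [
    [0.02, -0.2, 0.05],
    [0.04, -0.5, 0.05],
    [0.04, -0.8, 0.05],
    [0.04, -0.8, 0.05]
  ],
  "roll": [0, 0, 0, 0]
}}

```text
clock: 11.25
tool_pos: [0.529, -0.1827, 0.2155]
tcp_rot: [3.142, -0.003, -3.088]
contact_force: [-0.3, 1.5, -1.7]
gripper_width: 0.0558
grasp_force: 20.0
```

>>> {"api": "arm_command", "payload": {
  "slide": [
    [0.02, -0.3, 0],
    [0.04, -0.6, 0],
    [0.04, -0.8, 0],
    [0.04, -0.8, 0],
    [0.04, -0.8, 0],
    [0.04, -0.8, 0]
  ],
  "roll": [0, 0, 0, 0, 0, 0]
}}

```text
clock: 11.85
tool_pos: [0.5339, -0.2588, 0.2175]
tcp_rot: [3.141, -0.0, -3.084]
contact_force: [-0.0, 0.5, -2.7]
gripper_width: 0.056
grasp_force: 20.0
```

>>> {"api": "arm_command", "payload": {
  "slide": [
    [0, 0, -0.1],
    [0, 0, -0.25],
    [0, 0, -0.4],
    [0, 0, -0.5],
    [0, 0, -0.5],
    [0, 0, -0.5]
  ],
  "roll": [0, 0, 0, 0, 0, 0]
}}

```text
clock: 12.45
tool_pos: [0.5337, -0.2598, 0.1672]
tcp_rot: [3.141, -0.001, -3.085]
contact_force: [-0.2, -0.3, -1.1]
gripper_width: 0.056
grasp_force: 20.0
```

No contact so far, so I'm lowering the rest of the way.

>>> {"api": "arm_command", "payload": {
  "slide": [
    [0, 0, -0.1],
    [0, 0, -0.2],
    [0, 0, -0.3],
    [0, 0, -0.4],
    [0, 0, -0.45],
    [0, 0, -0.48],
    [0, 0, -0.48]
  ],
  "roll": [0, 0, 0, 0, 0, 0, 0]
}}

```text
clock: 13.15
tool_pos: [0.5337, -0.2598, 0.1191]
tcp_rot: [3.141, -0.001, -3.085]
contact_force: [0.4, 0.8, -1.8]
gripper_width: 0.0561
grasp_force: 20.0
```

>>> {"api": "arm_command", "payload": {
  "slide": [
    [0, 0, 0],
    [0, 0, 0],
    [0, 0, 0],
    [0, 0, 0],
    [0, 0, 0],
    [0, 0, 0]
  ],
  "roll": [0, 0, 0, 0, 0, 0],
  "fingers": 1
}}

```text
clock: 13.75
tool_pos: [0.5339, -0.2599, 0.1197]
tcp_rot: [-3.141, 0.0, -3.085]
contact_force: [-0.3, -0.2, 0.1]
gripper_width: 0.0879
grasp_force: 0.0
```

```bash
python3 m.py 4; python3 -c "
from h import *
import cv2
im=cv2.imread('pics/scene4.png')[130:280,180:380];cv2.imwrite('pics/c4.png',cv2.resize(im,(600,450)))"
```

```text
top y 130 ang 1.4102145 ends [ 0.4628 -0.0985] [ 0.5683 -0.096 ] z 0.1912453936239542 knob 13 [ 0.4678 -0.0976  0.1887] mean [ 0.5249 -0.097   0.1582]
top g 70 ang -0.727108 ends [ 0.4704 -0.2562] [ 0.5777 -0.2575] z 0.19056356674241925 knob 36 [ 0.4768 -0.2575  0.185 ] mean [ 0.4977 -0.2568  0.1716]
top r 2
scene y 71 ang 2.6112764 ends [ 0.4609 -0.1028] [ 0.5697 -0.0979] z 0.19119250063937915 knob 15 [ 0.4671 -0.1132  0.187 ] mean [ 0.5203 -0.1104  0.1632]
scene g 172 ang 2.3006356 ends [ 0.4678 -0.2626] [ 0.5962 -0.2574] z 0.1896958199059509 knob 60 [ 0.4744 -0.2621  0.1823] mean [ 0.4898 -0.2617  0.1668]
scene r 182 ang -83.16288 ends [ 0.5248 -0.2301] [ 0.5316 -0.2866] z 0.16963510219979655 knob 0  mean [ 0.5311 -0.2715  0.1485]
```

View pics/c4.png

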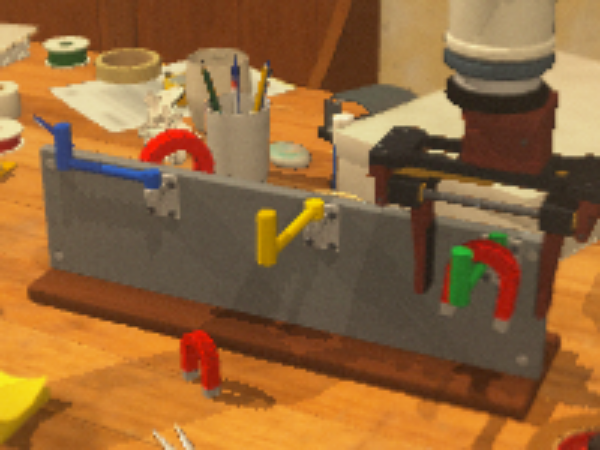

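The magnet hangs astride the green arm (crop ~(485,275)) with the fingers clear on both sides. Next is the yellow knob.

>>> {"api": "arm_command", "payload": {
  "slide": [
    [0, 0, 0.2],
    [0, 0, 0.6],
    [0, 0, 1],
    [0, 0, 1],
    [0, 0, 1]
  ],
  "roll": [0, 0, 0, 0, 0]
}}

```text
clock: 14.35
tool_pos: [0.5344, -0.2601, 0.221]
tcp_rot: [-3.14, 0.002, -3.085]
contact_force: [0.3, -0.5, -0.7]
gripper_width: 0.0874
grasp_force: 0.0
```

>>> {"api": "arm_command", "payload": {
  "slide": [
    [0, 0.1, 0.2],
    [-0.3, 0.5, 0.3],
    [-0.34, 0.8, 0.3],
    [-0.34, 0.8, 0.3]
  ],
  "roll": [0, 0, 0, 0],
  "fingers": 0
}}

```text
clock: 14.75
tool_pos: [0.4993, -0.1771, 0.2489]
tcp_rot: [3.14, -0.001, -3.082]
contact_force: [0.4, -0.5, -0.0]
gripper_width: 0.0595
grasp_force: 0.0
```

>>> {"api": "arm_command", "payload": {
  "slide": [
    [-0.2, 0.4, 0],
    [-0.34, 0.78, 0],
    [-0.34, 0.78, 0],
    [-0.34, 0.78, 0],
    [-0.34, 0.78, 0]
  ],
  "roll": [0, 0, 0, 0, 0]
}}

```text
clock: 15.25
tool_pos: [0.466, -0.1027, 0.2485]
tcp_rot: [3.141, -0.002, -3.086]
contact_force: [-0.3, -0.8, -0.5]
gripper_width: 0.0439
grasp_force: 0.0
```

>>> {"api": "arm_command", "payload": {
  "slide": [
    [0, 0, -0.3],
    [0, 0, -0.6],
    [0, 0, -0.81],
    [0, 0, -0.81],
    [0, 0, -0.81]
  ],
  "roll": [0, 0, 0, 0, 0]
}}

```text
clock: 15.75
tool_pos: [0.4659, -0.1027, 0.1685]
tcp_rot: [3.141, -0.001, -3.086]
contact_force: [0.8, 1.0, 0.3]
gripper_width: 0.0442
grasp_force: 0.0
```

>>> {"api": "arm_command", "payload": {
  "slide": [
    [0, 0, 0],
    [0, 0, 0],
    [0, 0, 0],
    [0, 0, 0],
    [0, 0, 0],
    [0, 0, 0],
    [0, 0, 0]
  ],
  "roll": [0, 0, 0, 0, 0, 0, 0],
  "fingers": -1,
  "squeeze": 5
}}

```text
clock: 16.45
tool_pos: [0.4661, -0.102, 0.1693]
tcp_rot: [-3.141, 0.001, -3.085]
contact_force: [0.4, 0.2, 2.7]
gripper_width: 0.0155
grasp_force: 5.0
```

>>> {"api": "arm_command", "payload": {
  "slide": [
    [0, 0.122, 0],
    [0.017, 0.243, 0],
    [0.049, 0.361, 0],
    [0.095, 0.473, 0],
    [0.156, 0.579, 0],
    [0.23, 0.677, 0],
    [0.315, 0.763, 0],
    [0.411, 0.839, 0],
    [0.515, 0.901, 0],
    [0.628, 0.949, 0],
    [0.746, 0.983, 0],
    [0.865, 1, 0]
  ],
  "roll": [-0.082, -0.164, -0.245, -0.327, -0.409, -0.491, -0.573, -0.654, -0.736, -0.818, -0.9, -0.981]
}}

```text
clock: 17.65
tool_pos: [0.5524, 0.0006, 0.169]
tcp_rot: [-3.141, -0.004, 1.654]
contact_force: [-1.5, 7.1, 3.7]
gripper_width: 0.0156
grasp_force: 5.0
```

>>> {"api": "arm_command", "payload": {
  "slide": [
    [0, 0, 0],
    [0, 0, 0],
    [0, 0, 0]
  ],
  "roll": [0, 0, 0]
}}

```text
clock: 17.95
tool_pos: [0.5525, 0.0002, 0.1688]
tcp_rot: [3.141, -0.004, 1.659]
contact_force: [-0.1, 6.8, 3.1]
gripper_width: 0.0157
grasp_force: 5.0
```

>>> {"api": "arm_command", "payload": {
  "slide": [
    [0, 0, 0],
    [0, 0, 0],
    [0, 0, 0],
    [0, 0, 0],
    [0, 0, 0]
  ],
  "roll": [0, 0, 0, 0, 0],
  "fingers": 0
}}

```text
clock: 18.45
tool_pos: [0.5523, -0.0021, 0.1685]
tcp_rot: [-3.141, 0.0, 1.657]
contact_force: [-1.0, 0.2, -0.7]
gripper_width: 0.0438
grasp_force: 0.0
```

>>> {"api": "arm_command", "payload": {
  "slide": [
    [0, 0, 0.3],
    [0, 0, 0.7],
    [0, 0, 1],
    [0, 0, 1]
  ],
  "roll": [0, 0, 0, 0]
}}

```text
clock: 18.85
tool_pos: [0.5536, -0.0021, 0.2744]
tcp_rot: [3.133, 0.001, 1.657]
contact_force: [-1.0, 0.3, -0.2]
gripper_width: 0.044
grasp_force: 0.0
```

>>> {"api": "arm_command", "payload": {
  "slide": [
    [-0.3, 0.5, 0.5],
    [-0.5, 0.9, 1],
    [-0.5, 0.9, 1],
    [-0.5, 0.9, 1]
  ],
  "roll": [0, 0, 0, 0]
}}

```text
clock: 19.25
tool_pos: [0.5015, 0.0906, 0.3737]
tcp_rot: [3.134, -0.001, 1.661]
contact_force: [1.1, -0.2, 1.2]
gripper_width: 0.0436
grasp_force: 0.0
```

```bash
python3 m.py 5; python3 -c "
from h import *
import cv2
im=cv2.imread('pics/scene5.png')[130:280,180:380];t=cv2.imread('pics/top5.png')[120:265,170:400]
cv2.imwrite('pics/c5.png',np.hstack([cv2.resize(im,(400,300)),cv2.resize(t,(400,300))]))"
```

```text
top y 119 ang -82.23509 ends [0.5488 0.0051] [ 0.5635 -0.103 ] z 0.19215654462015663 knob 36 [ 0.5493 -0.0019  0.1872] mean [ 0.5567 -0.053   0.1649]
top g 108 ang 1.0548465 ends [ 0.4704 -0.2567] [ 0.5767 -0.2547] z 0.1901829545163094 knob 29 [ 0.4764 -0.2566  0.1857] mean [ 0.5179 -0.2558  0.1642]
top r 149 ang -87.95122 ends [ 0.5336 -0.2283] [ 0.5353 -0.2767] z 0.1708099673518586 knob 0  mean [ 0.5341 -0.2475  0.1567]
scene y 106 ang -81.30842 ends [0.5445 0.0198] [ 0.5859 -0.2513] z 0.19041765068057376 knob 17 [ 0.5441 -0.0191  0.1861] mean [ 0.5552 -0.0571  0.1601]
scene g 162 ang 1.979041 ends [ 0.4687 -0.2632] [ 0.5769 -0.2594] z 0.19024809497452416 knob 57 [ 0.4739 -0.2622  0.1823] mean [ 0.4892 -0.262   0.1667]
scene r 173 ang -85.9187 ends [ 0.5267 -0.2289] [ 0.5308 -0.2862] z 0.16982073061910374 knob 0  mean [ 0.5314 -0.2711  0.1486]
```

View pics/c5.png

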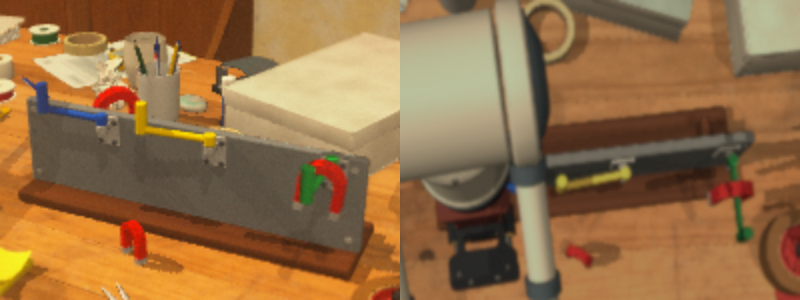

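Yellow is folded about 5° off the board (left crop (175,130)), and green points out with the magnet astride it at (320,185). The robot touches nothing, so I'm handing in.

```bash
python3 -c "
from h import *
print(arm.finish_job())"
```

```text
the job is handed in; nothing more can be done
None
```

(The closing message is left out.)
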